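# Nest the tea tumblers on their bamboo rack

## Robot

A 6-joint arm with a two-finger parallel gripper is mounted at the origin on the work surface. World frame = base frame: x ahead of the robot, y to its left, z up, the work surface at z = 0. Lengths are in m, angles in rad, forces in N, time in s.
With the tool pointing down it reaches from about 0.2 to 0.875 m from the base axis. Payload 3.4 kg.
Tool frame: the origin (TCP) lies between the finger pads; the fingertips stand 25 mm ahead of it and the grasp point (between the pads) lies 6 mm ahead of it (r.nose_length is the z of the fingertips in the tool frame, in m); z points along the fingers, x is the direction in which the jaws open and shut, and the axes are right-handed (so a half turn about z gives the same grasp; the last joint's range is limited). The gripper opens to 94 mm and grips with 3 to 60 N. Pads are 16 mm wide; open, the fingers measure 119 mm over their backs; the gripper's body (75 mm by 177 mm) begins 78 mm behind the grasp point.
Start: joints at [0.99, 0.276, 1.505, -0, 1.361, -0.121], TCP at [0.255, 0.515, 0.23] pointing down, gripper open.
Joint ranges: [-2.89, 2.89], [-0.75, 2.08], [0.22, 2.7], [-1.18, 4.32], [0.11, 2.71], [-2.7, 2.7]. Speed limits (rad/s): [2.57, 2.57, 3.14, 3.14, 3.14, 3.14].

## Interface

Orientations are given as a unit quaternion [w, x, y, z].
In Python, from plant import r, gripper_to, inverse_kinematics, vision, models, telemetry gives the robot as it stands. Calls block until the motion is done:
- r.move_to(position, orientation): joint-space move of the TCP to a pose.
- r.move_l(position, rot=None, vel=0.15, guard=None): straight line of the TCP; rot=None keeps the orientation; vel is the mean speed in m/s. With guard (N) it stops when the force on the tool has changed by that much, and returns True; else False.
- r.movej(angles): joint-space move.
- gripper_to(opening, f_grip=None): finger opening in m; f_grip is the grip in N (None keeps the last); returns when the fingers have stopped.
- r.hold(seconds).
- inverse_kinematics(position, orientation): joint angles nearest the present ones, or None.
- vision.snapshot(name): name is "scene" or "top" or "wrist"; returns the picture (480x640x3 uint8, red, green, blue); there is no depth.
- vision.get_calibration(name): a dict with "fx", "fy", "cx", "cy" (pixels), "position" and "orientation" of the camera in the world. Camera axes: x right, y down, z forward; pixel columns grow to the right and rows downward; lengths in m; the calibration is good to about 2 mm. A picture is of the moment at which its call begins: read the wrist's pose just before it. get_calibration takes no time and is no camera call; for the wrist camera it gives the pose at the moment of the call.
A pose or a line that the arm cannot do raises r.PlanningError and nothing moves.
- r.sign_off(): hands the job in, once; it reports no verdict.
Trained networks look in the newest picture that a camera, given by its name, has taken for a name from the list of things; names that differ only in an ending like _2 or _b are one class to them, and where a whole thing is asked for, a point or a joint stands for the part that bears it (a point fixed in the world has none). Each returns a list of dicts, best first, with "score" (0 to 1); they miss things now and then, are a little off and sometimes report something else, mostly with a low value. They report only what shows in the picture. A call takes as long as a camera call. They do not tell look-alikes from the thing itself.
- models.boxes_of(thing, camera): "at" ([x, y, z] in m, in world coordinates, good to about 4 mm: the middle of the surface that is visible of it).
- models.regions_of(thing, camera): "pixels" (480x640 bool, what is visible of it).
- models.mark_of(thing, camera): "at" ([x, y, z] in m, in world coordinates, good to about 4 mm: a listed point, or the origin of a listed thing).
Readings, each from a call of its own:
- telemetry.current_t(): time.
- telemetry.current_joints(): joint angles.
- telemetry.current_dq(): joint speeds.
- telemetry.current_joint_efforts(): joint torques, N m.
- telemetry.current_ee_pos(): TCP position.
- telemetry.current_tool_rot(): TCP orientation.
- telemetry.current_wrist_force(): force on the tool from outside, world axes, zero at the start.
- telemetry.current_torque(): the same for the moment, N m.
- telemetry.current_opening(): finger opening in m.
Only numpy, scipy, OpenCV 4.12 (cv2) and the standard library are available. Lean on these libraries where they do the work, as an engineer would, in place of code of your own. Each camera call takes 0.05 s, during which the arm holds its last target.

## Task

Put the nesting porcelain tumblers away: the largest already lies on the bamboo rack, the other two lie on the rests beside it. Slide the middle one bottom first under the bridge and fully home inside the largest, and after that the smallest fully home inside the middle one, so that the nested set ends lying on the rack up against its end board. It is porcelain: push gently, without ramming the end board, and leave the teapot, the plate and the plant where they are.

Things in the scene. Friction and masses are not known exactly. Their poses are not given: they have to be found in the camera images.
- cup_large: The largest white porcelain tumbler: round, 90 mm long, 76 mm across outside at the mouth (70 inside), tapering to 70 outside 34 mm from the underside, then to a rounded bottom 28 mm narrower; wall 3, floor 5 mm. Origin: centre of its underside; its -x axis runs along its axis out through the mouth. Lies on the rack behind the bridge, mouth towards the robot.
- cup_mid: The middle white porcelain tumbler: round, 90 mm long, 63 mm across outside at the mouth (57 inside), tapering to 57 outside 34 mm from the underside, then to a rounded bottom 28 mm narrower; wall 3, floor 5 mm. Origin: centre of its underside; its -x axis runs along its axis out through the mouth. Starts lying on one of the rests, mouth roughly towards the robot.
- cup_small: The smallest white porcelain tumbler: round, 90 mm long, 50 mm across outside at the mouth (44 inside), tapering to 44 outside 34 mm from the underside, then to a rounded bottom 28 mm narrower; wall 3, floor 5 mm. Origin: centre of its underside; its -x axis runs along its axis out through the mouth. Starts lying on the other rest, mouth roughly towards the robot.
- cup_large_rim (a point): centre of the largest tumbler's mouth, on its axis, 90 mm from its origin
- cup_mid_rim (a point): centre of the middle tumbler's mouth, on its axis, 90 mm from its origin
- cup_small_rim (a point): centre of the smallest tumbler's mouth, on its axis, 90 mm from its origin
- rack: Fixed bamboo rack; tumblers lie along its x axis, bottoms towards +x, on two dowels 12 mm thick, 28 mm apart: centres 18 mm above the table from x = -119 to -3 mm, then a far pair at 14 mm, x = 12 to 120. End board at x = 119 mm, front cross-bar at -116 (16 mm high). Origin: on the table under the lane's middle; x along the lane, away from the robot.
- rack_stop (a point): centre of the inner face of the rack's end board (75 mm high), 45 mm above the table
- rack_bridge (a point): middle of the underside of the bridge's bar, which crosses the lane: rack x = 7 to 29 mm, underside 135, top 149 mm above the table, posts 142 mm apart inside. The largest tumbler, up against the end board, has its mouth under the bar's far edge; each smaller one, fully home, stands out 5 mm from the next larger, still under the bar.
- rest_a: Fixed low bamboo rest, two dowels like the rack's (12 mm thick, 28 mm apart, centres 14 mm up) and 96 mm long along its x axis; a tumbler lies on it along x. Origin: on the table, under its centre.
- rest_b: A second rest, the same as rest_a.
- teapot: Bystander: dark green cast-iron teapot, 164 mm across, 165 mm high with its hoop handle; origin at the centre of its underside.
- plate: Bystander: square white plate, 165 mm a side, with a biscuit and a wire tea infuser on it; origin at the centre of its underside.
- succulent: Bystander: small plant in a pale pot, 88 mm across, about 115 mm high; origin at the centre of its underside.
Mind the look-alikes: they are no part of the job. What is shaped like the cup_small but brown or turquoise is not meant.

How it is judged:
On the way, in this order (a step that is already met when the one before it is completed fails the run):
1. the middle tumbler is fully home inside the largest (x of cup_mid in the frame of cup_large above -0.009 m and distance between cup_mid and cup_large below 0.014 m and angle between the x axis of cup_mid and the x axis of cup_large, either way round below 0.12 rad), for 0.2 s.
2. then the smallest is fully home inside the middle one (all of step 1 and x of cup_small in the frame of cup_mid above -0.009 m and distance between cup_small and cup_mid below 0.014 m and angle between the x axis of cup_small and the x axis of cup_mid, either way round below 0.12 rad), for 0.2 s.
At the end, for the whole second after the job is handed in: Middle tumbler's underside within 4 mm of the largest's floor, smallest's within 4 mm of the middle's floor, axes within 7 degrees; the largest lies along the rack, its underside within 4 mm of the end board and 12 mm of the lane's middle; all at rest (all of step 2 and x of cup_large in the frame of rack above 0.115 m and y of cup_large in the frame of rack between -0.012 and 0.012 m and angle between the x axis of cup_large and the x axis of rack, either way round below 0.15 rad and linear speed of each of cup_large, cup_mid, cup_small below 0.02 m/s); the robot touches nothing.
It fails at once if the teapot is shifted by more than 30 mm (distance of teapot from where it was at the start of the episode above 0.03 m).
It fails at once if the plate is shifted by more than 30 mm (distance of plate from where it was at the start of the episode above 0.03 m).
It fails at once if the succulent is shifted by more than 30 mm (distance of succulent from where it was at the start of the episode above 0.03 m).
It fails at once if the tumblers are rammed against the rack with more than 70 N (contact force between cup_large and rack above 70 N).
It also fails if it takes over 72 s, if anything falls off the work surface, if the arm or the gripper's body presses on something with over 40 N, if the wrist force passes 120 N, or if a joint passes its speed limit or range.

## Working session

There is one attempt and no reset: what is moved stays moved. The work goes in short steps, each a Python script; the robot and the scene stay as the last script left them, time stands still between calls to the robot, and variables do not carry over. Pictures are saved under pics/ and viewed, and the job is handed in when it is done.

```bash
ls; mkdir -p pics
python3 - <<'E'
from plant import r, vision, models, telemetry
import cv2
for n in ["scene","top","wrist"]:
    im=vision.snapshot(n); cv2.imwrite(f"pics/a_{n}.png",im[:,:,::-1]); c=vision.get_calibration(n); print(n,c)
print(telemetry.current_t())
E
```

```text
pics
scene {'fx': 584.6861159874452, 'fy': 584.6861159874452, 'cx': 318.42701567737043, 'cy': 235.91014302305797, 'position': array([ 1.58867503, -0.41215529,  0.96504882]), 'orientation': array([-0.35097353,  0.73514837,  0.52011965, -0.25661255])}
top {'fx': 439.4045613620453, 'fy': 439.4045613620453, 'cx': 315.86296859583, 'cy': 239.78098225788136, 'position': array([ 0.35424066, -0.06506477,  1.26185606]), 'orientation': array([ 0.06602772, -0.70109436,  0.70714503, -0.0636627 ])}
wrist {'fx': 429.8660426715285, 'fy': 429.8660426715285, 'cx': 321.8188635224332, 'cy': 240.73373164263197, 'position': array([0.18702938, 0.54981128, 0.38410066]), 'orientation': array([0.11292537, 0.84206343, 0.52275736, 0.07001272])}
0.15
```

View pics/a_top.png

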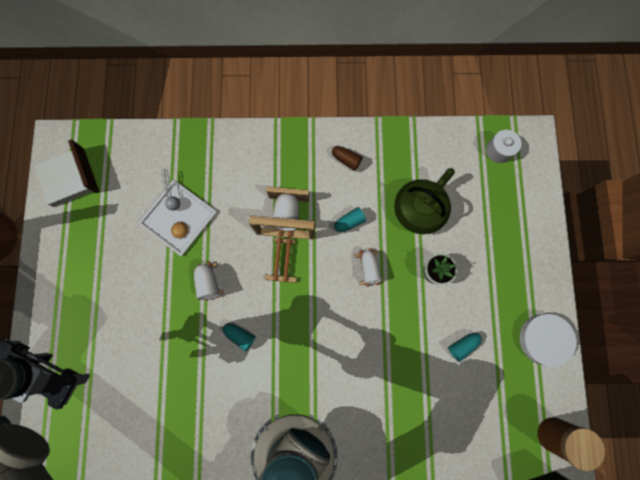

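View pics/a_scene.png

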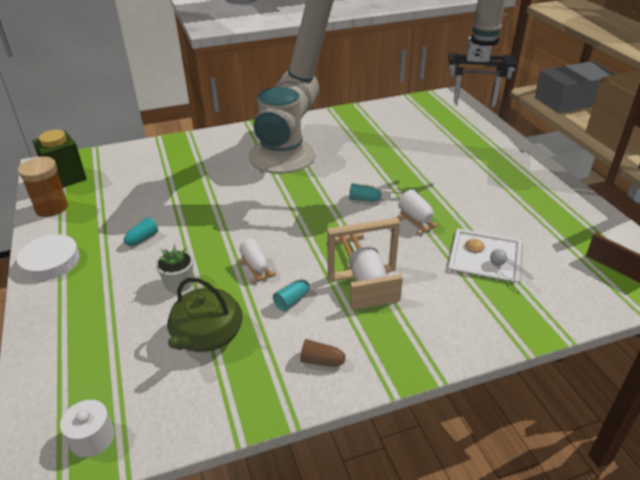

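Run:
```python
from plant import r, vision, models, telemetry
for cam in ["top","scene"]:
  vision.snapshot(cam)
  for n in ["cup_large","cup_large_rim","cup_mid","cup_mid_rim","cup_small","cup_small_rim","rack","rack_stop","rack_bridge","rest_a"]:
    print(cam,n,[(d["at"].round(3).tolist() if hasattr(d["at"],"round") else d["at"],round(d["score"],2)) for d in models.mark_of(n,cam)])
for n in ["teapot","plate","succulent"]:
    print(n,[(d["at"],round(d["score"],2)) for d in models.mark_of(n,"top")])
print(telemetry.current_t())
```

```text
top cup_large [([0.7033, 0.0182, 0.0448], 0.56)]
top cup_large_rim [([0.6155, 0.0226, 0.059], 0.95), ([0.6049, 0.0245, 0.1379], 0.75)]
top cup_mid [([0.5096, 0.2517, 0.0382], 0.68)]
top cup_mid_rim [([0.4216, 0.2305, 0.0511], 0.83)]
top cup_small [([0.8619, -0.1129, 0.0193], 0.95), ([0.3455, 0.1973, 0.0239], 0.93), ([0.3113, -0.5111, 0.0168], 0.9), ([0.5496, -0.2075, 0.0361], 0.69), ([0.6174, -0.1192, 0.0121], 0.69), ([0.421, 0.2312, 0.0487], 0.66)]
top cup_small_rim [([0.2948, 0.1121, 0.0257], 0.91), ([0.4603, -0.2191, 0.0411], 0.9), ([0.8127, -0.1902, 0.0227], 0.75), ([0.2632, -0.4348, 0.0261], 0.75), ([0.6039, 0.0234, 0.1375], 0.67), ([0.6595, -0.2006, 0.0247], 0.63), ([0.4939, -0.4052, -0.0], 0.6)]
top rack [([0.5892, 0.0269, 0.0036], 0.91)]
top rack_stop [([0.7124, 0.0202, 0.0447], 0.61)]
top rack_bridge [([0.6063, 0.0215, 0.1348], 0.81)]
top rest_a [([0.4764, 0.2412, -0.0022], 0.52), ([0.5112, 0.2533, 0.0401], 0.47), ([0.5056, -0.2142, 0.0013], 0.44)]
scene cup_large [([0.71, 0.0179, 0.0525], 0.63), ([0.6599, 0.3418, -0.0011], 0.23)]
scene cup_large_rim [([0.6169, 0.0287, 0.054
[... 235 characters left out ...]
[0.5521, -0.2095, 0.0341], 0.6), ([0.8612, -0.1122, 0.0208], 0.55), ([0.4942, -0.4053, 0.0001], 0.25)]
scene cup_small_rim [([0.812, -0.1917, 0.025], 0.94), ([0.4613, -0.2208, 0.0431], 0.84), ([0.2635, -0.4362, 0.0247], 0.74), ([0.2963, 0.1189, 0.0213], 0.67), ([0.6607, -0.1983, 0.0255], 0.55)]
scene rack [([0.5928, 0.0281, -0.0002], 0.75), ([0.5521, -0.2072, 0.0343], 0.24)]
scene rack_stop [([0.7086, 0.0125, 0.0441], 0.72)]
scene rack_bridge [([0.6083, 0.0241, 0.1387], 0.95)]
scene rest_a [([0.5035, -0.2124, -0.0005], 0.85), ([0.4729, 0.2447, 0.0031], 0.83)]
teapot [([0.6748, -0.3688, 0.0019], 0.97)]
plate [([0.6559, 0.3428, -0.0011], 0.57)]
succulent [([0.4894, -0.4046, 0.0008], 0.62)]
1.4
```

Candidates in the top view for cup_small are white (370,267), turquoise (238,336), (350,220) and (466,346), and brown (347,157). I choose the white one on a rest. White (206,281) is wider, so it's cup_mid. White (287,205), behind the bridge, is cup_large. Next I'll check them close up with the wrist camera.

```bash
cat > h.py <<'E'
from plant import r, gripper_to, inverse_kinematics, vision, models, telemetry
import numpy as np, cv2
from scipy.spatial.transform import Rotation as R
def ori(psi,th,flip=1):
    z=np.array([np.cos(psi)*np.sin(th),np.sin(psi)*np.sin(th),-np.cos(th)])
    x=flip*np.array([-np.sin(psi),np.cos(psi),0]); y=np.cross(z,x)
    q=R.from_matrix(np.c_[x,y,z]).as_quat(); return [q[3],q[0],q[1],q[2]]
def snap(n,f):
    im=vision.snapshot(n); cv2.imwrite(f"pics/{f}.png",im[:,:,::-1]); return im
def marks(cam,names):
    for n in names:
        print(cam,n,[(np.round(d["at"],4).tolist(),round(d["score"],2)) for d in models.mark_of(n,cam)][:4])
def T(): return round(telemetry.current_t(),2)
E
python3 - <<'E'
from h import *
for nm,p,psi in [("mid",[.43,.235,.06],.25),("small",[.47,-.22,.06],.12),("push",[.6,.02,.065],-.07)]:
  for th in (0,.5,.785,1.0):
    for fl in (1,-1):
      q=inverse_kinematics(p,ori(psi,th,fl)); print(nm,th,fl,None if q is None else np.round(q,2))
print(np.round(R.from_quat(np.roll(telemetry.current_tool_rot(),-1)).as_matrix(),2), T())
E
```

```text
mid 0 1 [ 0.36  0.31  1.93 -0.    0.9  -1.46]
mid 0 -1 [ 0.36  0.31  1.93 -0.    0.9   1.68]
mid 0.5 1 [ 0.42  0.18  2.32 -0.53  0.16 -0.9 ]
mid 0.5 -1 [ 0.42  0.18  2.32 -0.53  0.16  2.24]
mid 0.785 1 [0.48 0.29 2.57 3.47 0.52 1.45]
mid 0.785 -1 [ 0.48  0.29  2.57  3.47  0.52 -1.7 ]
mid 1.0 1 None
mid 1.0 -1 None
small 0 1 [-0.57  0.35  1.87 -0.    0.92 -2.26]
small 0 -1 [-0.57  0.35  1.87 -0.    0.92  0.88]
small 0.5 1 None
small 0.5 -1 [-0.87  0.25  2.21  0.86  0.56 -0.13]
small 0.785 1 [-1.08  0.34  2.39  1.51  0.72  2.16]
small 0.785 -1 [-1.08  0.34  2.39  1.51  0.72 -0.98]
small 1.0 1 [-1.23  0.52  2.52  1.73  0.98  1.69]
small 1.0 -1 [-1.23  0.52  2.52  1.73  0.98 -1.45]
push 0 1 [-0.08  0.45  1.68 -0.    1.01 -1.58]
push 0 -1 [-0.08  0.45  1.68 -0.    1.01  1.56]
push 0.5 1 [-0.09  0.3   2.11  0.04  0.23 -1.62]
push 0.5 -1 [-0.09  0.3   2.11  0.04  0.23  1.52]
push 0.785 1 [-0.09  0.34  2.36  3.1   0.34  1.6 ]
push 0.785 -1 [-0.09  0.34  2.36  3.1   0.34 -1.54]
push 1.0 1 [-0.1   0.51  2.53  3.11  0.9   1.57]
push 1.0 -1 [-0.1   0.51  2.53  3.11  0.9  -1.57]
[[ 0.44  0.9   0.  ]
 [ 0.9  -0.44  0.  ]
 [ 0.   -0.   -1.  ]] 1.4
```

Run:
```python
from h import *
r.move_to([.42,.23,.24],ori(.25,0,-1))
snap("wrist","w_mid"); marks("wrist",["cup_mid","cup_mid_rim","rest_a"])
r.move_to([.50,.03,.30],ori(-.05,0,-1))
snap("wrist","w_rack"); marks("wrist",["rack","rack_stop","rack_bridge","cup_large","cup_large_rim"])
r.move_to([.46,-.21,.24],ori(.12,0,-1))
snap("wrist","w_small"); marks("wrist",["cup_small","cup_small_rim","rest_a"])
print(T())
a=[cv2.resize(cv2.imread(f"pics/w_{n}.png"),(400,300)) for n in("mid","rack","small")]
cv2.imwrite("pics/w_all.png",np.vstack([np.hstack(a[:2]),np.hstack([a[2],a[2]*0])]))
```

```text
wrist cup_mid [([0.5138, 0.2535, 0.041], 0.83)]
wrist cup_mid_rim [([0.4173, 0.2334, 0.0467], 0.75)]
wrist rest_a []
wrist rack [([0.5915, 0.0285, -0.0007], 0.77)]
wrist rack_stop [([0.5137, 0.2529, 0.0415], 0.75)]
wrist rack_bridge [([0.6112, 0.0245, 0.1343], 0.68)]
wrist cup_large []
wrist cup_large_rim [([0.507, -0.2119, -0.0028], 0.53), ([0.591, 0.0296, 0.0015], 0.3)]
wrist cup_small [([0.5525, -0.2018, 0.0339], 0.62), ([0.6181, -0.1185, 0.0236], 0.55)]
wrist cup_small_rim [([0.4622, -0.2231, 0.041], 0.73)]
wrist rest_a []
5.56
```

View pics/w_all.png

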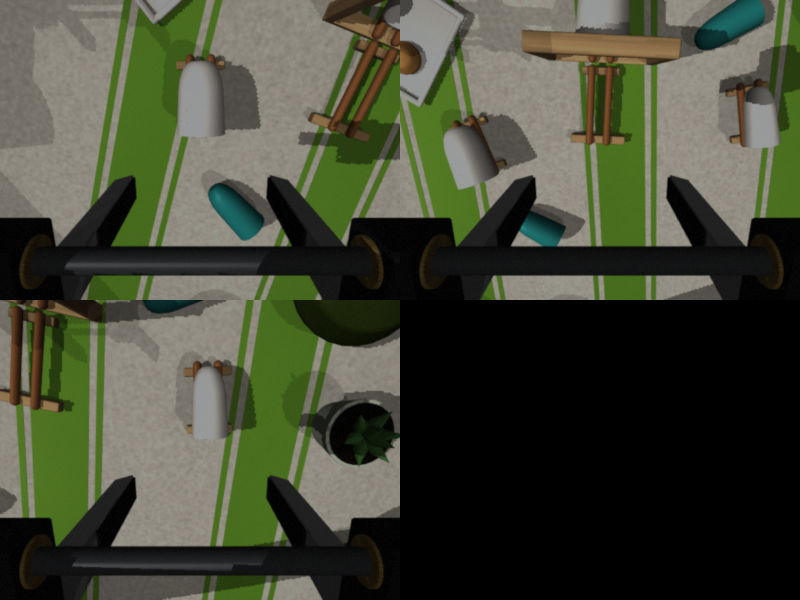

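Close up, the white tumblers are at mid (200,95), small (210,400) and large (605,12) behind the bridge. The turquoise one (235,208) is a look-alike. Next I'll refine the axes from the segmentation and fit the lane from the dowels.

```bash
cat >> h.py <<'E'
def to_plane(px,cal,z):
    q=np.asarray(cal["orientation"]); Rm=R.from_quat([q[1],q[2],q[3],q[0]]).as_matrix()
    px=np.atleast_2d(px).astype(float)
    d=np.c_[(px[:,0]-cal["cx"])/cal["fx"],(px[:,1]-cal["cy"])/cal["fy"],np.ones(len(px))]@Rm.T
    p=np.asarray(cal["position"]); return p+d*((z-p[2])/d[:,2])[:,None]
def cup_axis(name,z,near):
    cal=vision.get_calibration("wrist"); im=vision.snapshot("wrist")
    best=None
    for d in models.regions_of(name,"wrist"):
        v,u=np.nonzero(d["pixels"]); P=to_plane(np.c_[u,v],cal,z)[:,:2]
        if np.linalg.norm(P.mean(0)-near)<.03: best=P;break
    if best is None: print("no region"); return None
    P=best; c=P.mean(0); w,V=np.linalg.eigh(np.cov((P-c).T)); a=V[:,1]*np.sign(V[0,1])
    # slices along the axis: midline fit
    s=(P-c)@a; t=(P-c)@np.array([-a[1],a[0]])
    ss=np.linspace(np.percentile(s,5),np.percentile(s,75),15); m=[(t[abs(s-x)<.003].max()+t[abs(s-x)<.003].min())/2 for x in ss]
    k=np.polyfit(ss,m,1); psi=np.arctan2(a[1],a[0])+np.arctan(k[0])
    smin=np.percentile(s,.5); n=np.array([-a[1],a[0]])
    mouth=c+a*smin+n*np.polyval(k,smin)
    w=[(t[abs(s-x)<.003].max()-t[abs(s-x)<.003].min()) for x in ss]
    print(name,"psi",round(psi,3),"mouth",mouth.round(4),"len",round(np.percentile(s,99.5)-smin,4),"width mouth",round(max(w),4))
    return psi,mouth
E
python3 - <<'E'
from h import *
cup_axis("cup_small",.041,np.array([.51,-.213]))
r.move_to([.47,.03,.30],ori(-.08,0,-1))
cal=vision.get_calibration("wrist"); im=snap("wrist","w_rack2")
np.save("rackcal.npy",cal,allow_pickle=True)
marks("wrist",["rack","rack_bridge","rack_stop"])
r.move_to([.42,.23,.24],ori(.23,0,-1))
cup_axis("cup_mid",.046,np.array([.465,.243])); print(T())
c=cv2.resize(im[100:300,220:420][:,:,::-1],(600,600)); cv2.imwrite("pics/rackcrop.png",c)
E
```

```text
cup_small psi 0.168 mouth [ 0.4605 -0.2205] len 0.0911 width mouth 0.048
wrist rack [([0.5919, 0.0299, 0.0006], 0.65)]
wrist rack_bridge [([0.6105, 0.025, 0.1369], 0.67)]
wrist rack_stop []
cup_mid psi 0.26 mouth [0.4218 0.2327] len 0.0939 width mouth 0.0629
7.8
```

View pics/w_rack2.png

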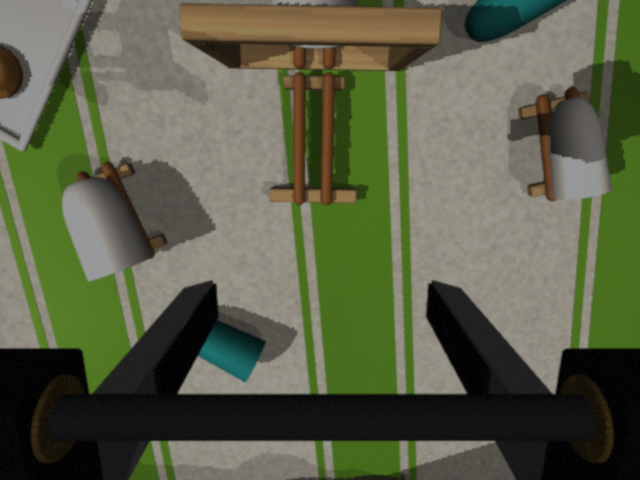

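Run:
```python
from h import *
cal=np.load("rackcal.npy",allow_pickle=True).item()
im=cv2.imread("pics/w_rack2.png").astype(int)
b,g,rd=im[...,0],im[...,1],im[...,2]
near=[];
for v in range(95,186,3):
    row=(rd[v]-g[v]>22)&(rd[v]>60)
    u=np.nonzero(row[285:340])[0]+285
    if v in(95,140,185): print(v,u.min(),u.max(),len(u))
    near.append(((u.min()+u.max())/2,v))
P=to_plane(np.array(near),cal,.018)[:,:2]
k=np.polyfit(P[:,0],P[:,1],1); print("yaw",np.arctan(k[0]),"y at .591",np.polyval(k,.591),"y at .607",np.polyval(k,.607), np.std(P[:,1]-np.polyval(k,P[:,0])))
print("near ends",to_plane([[298,203],[327,203]],cal,.018), "bar",to_plane([[181,8],[441,10],[183,38],[438,42]],cal,.149))
```

```text
95 294 332 20
140 294 331 20
185 294 330 19
yaw -0.09466367883399589 y at .591 0.028979897935215264 y at .607 0.02746073852402693 0.0001550078281411472
near ends [[0.47063572 0.05491947 0.018     ]
 [0.46827088 0.02524314 0.018     ]] bar [[ 0.6253929   0.10862035  0.149     ]
 [ 0.61099018 -0.05752443  0.149     ]
 [ 0.60779869  0.11023491  0.149     ]
 [ 0.59218878 -0.05543719  0.149     ]]
```

```bash
cat >> h.py <<'E'
RO=np.array([.591,.0285]); RY=-.093
def rk(x,z,y=0): 
    c,s=np.cos(RY),np.sin(RY); return [RO[0]+c*x-s*y,RO[1]+s*x+c*y,z]
def fw(): return np.round(telemetry.current_wrist_force(),1)
E
python3 - <<'E'
from h import *
psi=.247; m=np.array([.422,.232]); g=m+.022*np.array([np.cos(psi),np.sin(psi)])
q=ori(psi,0,-1)
r.move_to([*g,.12],q)
print("guard",r.move_l([*g,.054],vel=.12,guard=8),telemetry.current_ee_pos(),fw())
gripper_to(.04,15); print(telemetry.current_opening(),T())
r.move_l([*g,.17],vel=.2); print(fw())
snap("wrist","mid_held"); snap("scene","mid_held_s"); print(T())
a=[cv2.resize(cv2.imread(f"pics/mid_held{n}.png"),(400,300)) for n in("","_s")]
cv2.imwrite("pics/mh.png",np.hstack(a))
E
```

```text
guard False [0.44432185 0.23776151 0.05516812] [-0.2 -0.4  0.3]
0.06162606136111757 9.67
[ 0.3  0.  -1.4]
10.5
```

View pics/mh.png

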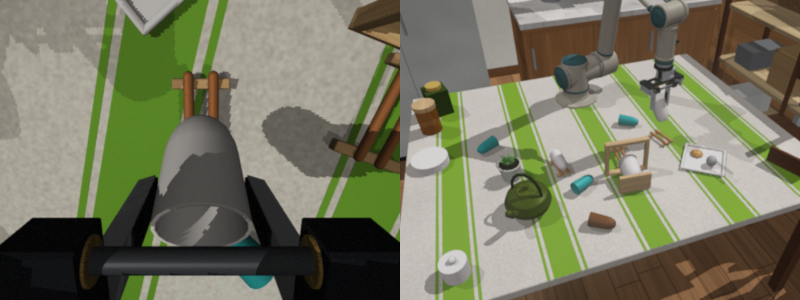

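The mid cup is held, but its nose has drooped in the grip: the opening of 61.6 mm means I gripped nearer the mouth than planned. I'll set it back on the rest and regrip closer to the centre of mass.

Run:
```python
from h import *
p=np.array(telemetry.current_ee_pos())
for z in (.10,.08,.068,.057):
    print(z,r.move_l([p[0],p[1],z],vel=.06,guard=15),fw(),np.round(telemetry.current_ee_pos(),4),telemetry.current_opening())
snap("wrist","mid_low"); snap("scene","mid_low_s"); print(T())
a=[cv2.resize(cv2.imread(f"pics/mid_low.png"),(400,300)), cv2.resize(cv2.imread("pics/mid_low_s.png")[120:300,300:540],(400,300))]
cv2.imwrite("pics/ml.png",np.hstack(a))
```

```text
0.1 False [-0.4  1.  -1.1] [0.4425 0.2371 0.1004] 0.061751874802359635
0.08 True [ 0.1 -0.6  0.6] [0.4405 0.2364 0.0852] 0.06107225122037163
0.068 True [-0.8  0.2  0.8] [0.4398 0.2363 0.082 ] 0.06062452511199477
0.057 True [-0.1 -0.7  0.5] [0.4383 0.236  0.0789] 0.061168277631272576
12.66
```

View pics/ml.png

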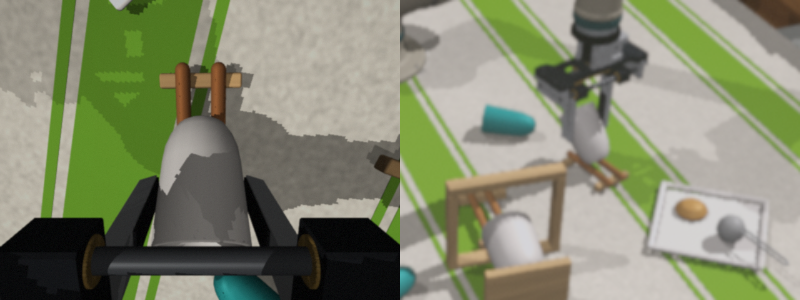

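Run:
```python
from h import *
p=np.array(telemetry.current_ee_pos())
gripper_to(.04,6)
for z in (.070,.057):
  for k in range(3):
    g=r.move_l([p[0]+.002,p[1],z],vel=.04,guard=25); print(z,g,fw(),np.round(telemetry.current_ee_pos(),4))
    if not g: break
snap("wrist","mid_low"); snap("scene","mid_low_s"); print(T(),telemetry.current_opening())
a=[cv2.resize(cv2.imread(f"pics/mid_low.png"),(400,300)), cv2.resize(cv2.imread("pics/mid_low_s.png")[120:300,300:540],(400,300))]
cv2.imwrite("pics/ml2.png",np.hstack(a))
```

```text
0.07 False [-3.2 -0.1  2.7] [0.4401 0.236  0.0699]
0.057 False [-1.6  0.3  1.5] [0.441  0.2362 0.0568]
13.83 0.05981694973501917
```

View pics/ml2.png

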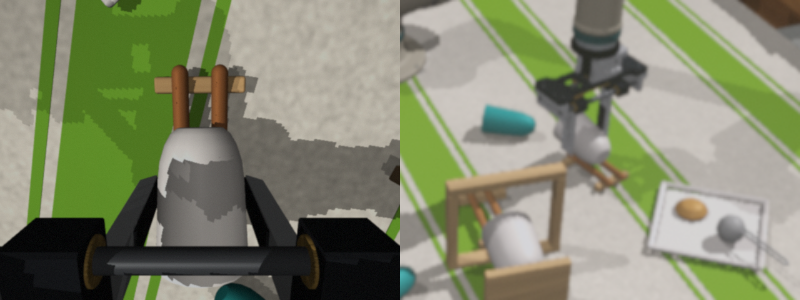

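Run:
```python
from h import *
gripper_to(.094)
p=np.array(telemetry.current_ee_pos())
r.move_l([p[0]-.01,p[1],.24],vel=.25)
print(cup_axis("cup_mid",.048,np.array([.46,.24])))
marks("wrist",["cup_mid","cup_mid_rim"])
snap("wrist","mid_re"); print(T())
```

```text
cup_mid psi 0.269 mouth [0.3913 0.2238] len 0.0952 width mouth 0.0623
(np.float64(0.269211248925338), array([0.39133892, 0.22384309]))
wrist cup_mid [([0.4881, 0.2495, 0.0424], 0.78)]
wrist cup_mid_rim [([0.3933, 0.224, 0.0481], 0.8)]
15.68
```

View pics/mid_re.png

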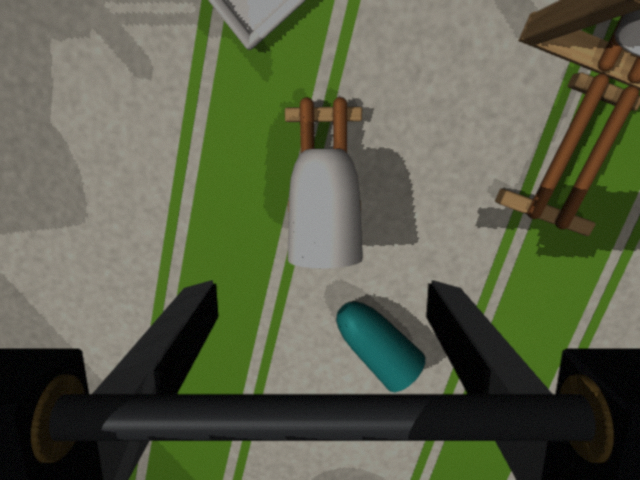

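Run:
```python
from h import *
psi=.255; m=np.array([.394,.2245]); g=m+.047*np.array([np.cos(psi),np.sin(psi)])
q=ori(psi,0,-1)
r.move_to([*g,.10],q)
print("guard",r.move_l([*g,.053],vel=.12,guard=8))
gripper_to(.03,30); print(telemetry.current_opening(),T())
r.move_l([*g,.10],vel=.12); print(fw())
snap("wrist","mid_held2"); snap("scene","mid_held2_s"); print(T())
a=[cv2.resize(cv2.imread(f"pics/mid_held2.png"),(400,300)), cv2.resize(cv2.imread("pics/mid_held2_s.png")[120:300,300:540],(400,300))]
cv2.imwrite("pics/mh2.png",np.hstack(a))
```

```text
guard False
0.058758646657777226 17.48
[-0.1  0.1 -1.7]
18.12
```

View pics/mh2.png

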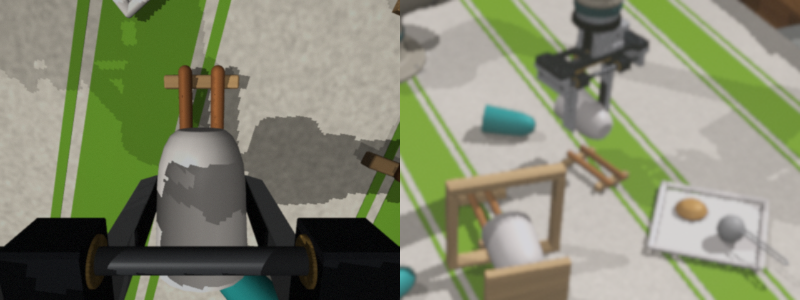

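Run:
```python
from h import *
q=ori(RY,0,-1)
p=telemetry.current_ee_pos(); r.move_l([p[0],p[1],.16],vel=.2)
r.move_to(rk(-.068,.16),q)
snap("wrist","over_rack")
r.move_l(rk(-.068,.066),vel=.12)
print(fw()); print("slide",r.move_l(rk(-.042,.066),vel=.06,guard=8))
print("down",r.move_l(rk(-.042,.056),vel=.03,guard=4),fw(),np.round(telemetry.current_ee_pos(),4),T())
snap("wrist","on_rack"); snap("scene","on_rack_s")
a=[cv2.resize(cv2.imread(f"pics/on_rack.png"),(400,300)), cv2.resize(cv2.imread("pics/on_rack_s.png")[180:330,280:480],(400,300))]
cv2.imwrite("pics/or.png",np.hstack(a))
```

```text
[ 0.6  1.1 -1.4]
slide False
down True [ 0.1 -2.   0.8] [0.5489 0.0317 0.0573] 21.35
```

View pics/or.png

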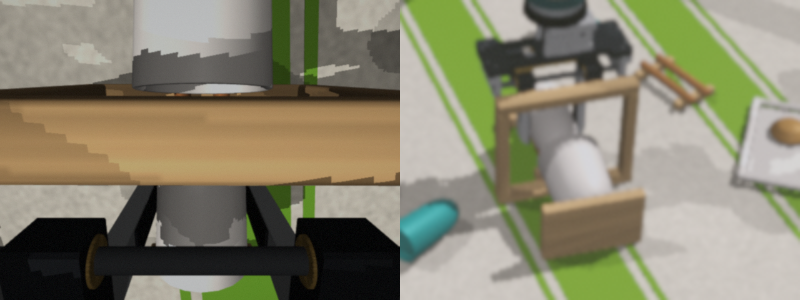

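Run:
```python
from h import *
for th in (.6,.7,.8,.9,1.0):
  for x in (-.15,-.125,-.06,.0):
    zc=.053; tz=zc+.025*np.cos(th)-.008*np.sin(th)
    for fl in (-1,):
      q=inverse_kinematics(rk(x,tz),ori(RY,th,fl)); print(th,x,fl,None if q is None else np.round(q,2))
      q=inverse_kinematics(rk(x,tz+.12),ori(RY,th,fl)); print("   hi",None if q is None else np.round(q,2))
```

```text
0.6 -0.15 -1 None
   hi [-0.03 -0.15  2.26 -0.08  0.43  1.69]
0.6 -0.125 -1 None
   hi [-0.04 -0.11  2.23 -0.07  0.42  1.68]
0.6 -0.06 -1 None
   hi [-0.05 -0.    2.14 -0.06  0.41  1.66]
0.6 0.0 -1 None
   hi [-0.06  0.09  2.04 -0.05  0.42  1.65]
0.7 -0.15 -1 [-0.02  0.16  2.59  3.29  0.31 -1.66]
   hi [-0.02 -0.17  2.35 -0.17  0.26  1.79]
0.7 -0.125 -1 [-0.03  0.18  2.54  3.28  0.29 -1.66]
   hi [-0.03 -0.12  2.32 -0.16  0.25  1.77]
0.7 -0.06 -1 [-0.05  0.25  2.42  3.28  0.22 -1.67]
   hi [-0.05 -0.01  2.22 -0.13  0.23  1.74]
0.7 0.0 -1 [-0.05  0.3   2.3   3.3   0.16 -1.7 ]
   hi [-0.05  0.08  2.13 -0.11  0.24  1.71]
0.8 -0.15 -1 None
   hi None
0.8 -0.125 -1 [-0.02  0.27  2.65  3.23  0.58 -1.6 ]
   hi None
0.8 -0.06 -1 [-0.04  0.31  2.51  3.22  0.47 -1.61]
   hi None
0.8 0.0 -1 [-0.05  0.35  2.38  3.22  0.39 -1.62]
   hi None
0.9 -0.15 -1 None
   hi [-0.   -0.13  2.53  3.57  0.17 -1.93]
0.9 -0.125 -1 None
   hi [-0.01 -0.09  2.5   3.49  0.18 -1.86]
0.9 -0.06 -1 [-0.04  0.41  2.6   3.21  0.77 -1.58]
   hi [-0.04  0.02  2.4   3.39  0.19 -1.77]
0.9 0.0 -1 [-0.05  0.42  2.47  3.2   0.65 -1.59]
   hi [-0.05  0.11  2.3   3.35  0.17 -1.75]
1.0 -0.15 -1 None
   hi [ 0.01 -0.06  2.64  3.35  0.44 -1.7 ]
1.0 -0.125 -1 None
   hi [-0.   -0.02  2.6   3.31  0.45 -1.68]
1.0 -0.06 -1 None
   hi [-0.03  0.08  2.5   3.27  0.43 -1.65]
1.0 0.0 -1 [-0.04  0.53  2.55  3.19  0.94 -1.57]
   hi [-0.04  0.15  2.39  3.25  0.4  -1.64]
```

```bash
cat >> h.py <<'E'
TH=.8; OX=.025*np.sin(TH)+.008*np.cos(TH); OZ=.025*np.cos(TH)-.008*np.sin(TH)
def cp(x,zc): return rk(x-OX,zc+OZ)   # tcp for the contact corner at rack x, height zc
E
python3 - <<'E'
from h import *
gripper_to(.094)
r.move_l(rk(-.044,.15),vel=.2)
p=telemetry.current_ee_pos(); r.move_l(rk(-.11,.25),vel=.3)
gripper_to(.052,20)
q=inverse_kinematics(rk(-.14,.20),ori(RY,1.0,-1)); print(np.round(telemetry.current_joints(),2),np.round(q,2),T())
r.movej(q); print(np.round(telemetry.current_ee_pos(),3),T())
snap("wrist","prepush"); snap("scene","prepush_s"); snap("top","prepush_t")
q=inverse_kinematics(cp(-.101,.053),ori(RY,TH,-1)); print(None if q is None else np.round(q,2))
a=[cv2.resize(cv2.imread(f"pics/prepush.png"),(400,300)), cv2.resize(cv2.imread("pics/prepush_s.png")[130:330,260:500],(400,300))]
cv2.imwrite("pics/pp.png",np.hstack(a))
E
```

```text
[-0.06  0.13  1.65 -0.    1.36  1.6 ] [ 0.   -0.12  2.58  3.4   0.33 -1.76] 24.13
[0.452 0.042 0.201] 26.99
[-0.02  0.27  2.64  3.23  0.58 -1.6 ]
```

View pics/pp.png

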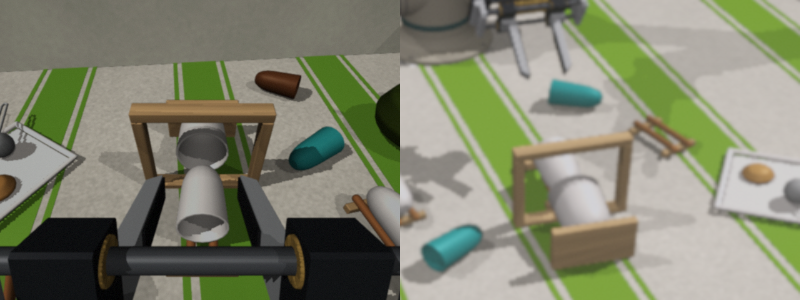

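The mid cup lies on the near dowels, mouth at (203,228), pointing into the large one's mouth (203,150). Now I'll push.

Run:
```python
from h import *
q=inverse_kinematics(cp(-.101,.053),ori(RY,TH,-1)); r.movej(q); print(fw(),np.round(telemetry.current_ee_pos(),3),T())
print(r.move_l(cp(-.03,.053),vel=.06,guard=8),fw(),np.round(telemetry.current_ee_pos(),4),T())
snap("wrist","push1"); snap("scene","push1_s")
a=[cv2.resize(cv2.imread(f"pics/push1.png"),(400,300)), cv2.resize(cv2.imread("pics/push1_s.png")[130:330,260:500],(400,300))]
cv2.imwrite("pics/p1.png",np.hstack(a))
```

```text
[-0.5 -0.1  0.3] [0.467 0.04  0.065] 27.75
False [-0.8 -0.4 -1.4] [0.5375 0.0335 0.0646] 29.08
```

View pics/p1.png

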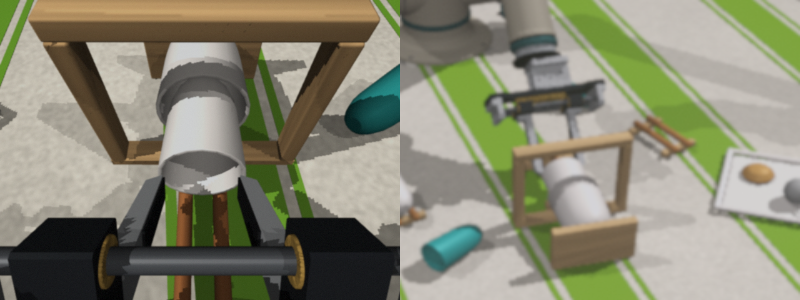

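Run:
```python
from h import *
g=r.move_l(cp(.008,.053),vel=.05,guard=8);print(g,fw(),T())
if not g: print(r.move_l(cp(.032,.053),vel=.02,guard=8))
p=np.array(telemetry.current_ee_pos()); d=p[:2]-RO; print("corner rack x",d@[np.cos(RY),np.sin(RY)]+OX,fw(),T())
snap("wrist","push2"); snap("scene","push2_s")
a=[cv2.resize(cv2.imread(f"pics/push2.png"),(400,300)), cv2.resize(cv2.imread("pics/push2_s.png")[130:330,260:500],(400,300))]
cv2.imwrite("pics/p2.png",np.hstack(a))
```

```text
False [-0.1 -0.1  0.3] 30.09
True
corner rack x 0.022659259947065975 [-0.8  0.2  1. ] 30.91
```

View pics/p2.png

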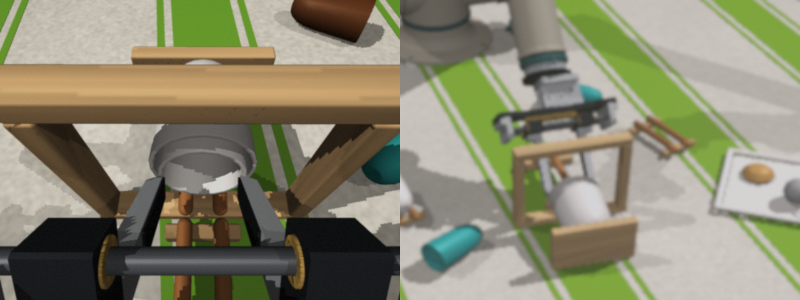

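Run:
```python
from h import *
print(r.move_l(cp(.034,.053),vel=.015,guard=14))
p=np.array(telemetry.current_ee_pos()); d=p[:2]-RO; print("corner rack x",d@[np.cos(RY),np.sin(RY)]+OX,fw(),T())
# back off
r.move_l(cp(-.01,.053),vel=.1)
snap("wrist","push3"); marks("wrist",["cup_mid_rim","cup_large_rim","cup_mid"])
snap("scene","p3s"); marks("scene",["cup_large","cup_large_rim","cup_mid_rim","rack_stop"]);print(T())
cv2.imwrite("pics/p3.png",cv2.imread("pics/push3.png"))
```

```text
True
corner rack x 0.023307629955328944 [-3.6  0.7  2.2] 31.46
wrist cup_mid_rim [([0.6114, 0.0259, 0.0479], 0.58)]
wrist cup_large_rim []
wrist cup_mid []
scene cup_large [([0.7094, 0.0158, 0.0533], 0.92)]
scene cup_large_rim [([0.6138, 0.0277, 0.0531], 0.67)]
scene cup_mid_rim [([0.5515, -0.2071, 0.0354], 0.2)]
scene rack_stop [([0.7078, 0.0107, 0.0452], 0.65), ([0.5917, 0.029, -0.0004], 0.24)]
32.39
```

View pics/p3.png

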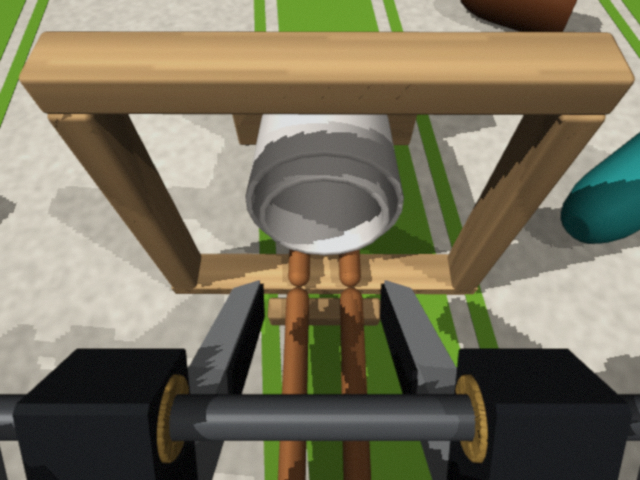

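Mid looks home: its rim stands out a few mm evenly inside the large rim at (325,215), and it's stiff under 14 N. Now the small one.

Run:
```python
from h import *
r.move_l(cp(-.09,.055),vel=.25)
r.movej(inverse_kinematics(rk(-.14,.20),ori(RY,1.0,-1)))
psi=.155; m=np.array([.4615,-.2215]); g=m+.048*np.array([np.cos(psi),np.sin(psi)])
q=ori(psi,0,-1)
r.move_to([*g,.14],q); gripper_to(.08); print(T())
print("guard",r.move_l([*g,.047],vel=.15,guard=8))
gripper_to(.02,30); print(telemetry.current_opening(),T())
r.move_l([*g,.10],vel=.15); print(fw())
snap("wrist","sm_held"); snap("scene","sm_held_s"); print(T())
a=[cv2.resize(cv2.imread(f"pics/sm_held.png"),(400,300)), cv2.resize(cv2.imread("pics/sm_held_s.png")[150:330,140:380],(400,300))]
cv2.imwrite("pics/sh.png",np.hstack(a))
```

```text
36.95
guard False
0.04496426687002726 38.37
[-0.5 -0.  -0.8]
38.97
```

View pics/sh.png

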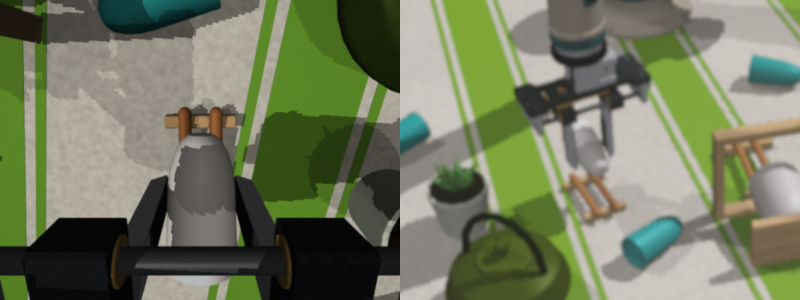

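Run:
```python
from h import *
q=ori(RY,0,-1)
p=telemetry.current_ee_pos(); r.move_l([p[0],p[1],.15],vel=.25)
r.move_to(rk(-.065,.15),q)
r.move_l(rk(-.065,.060),vel=.15)
print("slide",r.move_l(rk(-.040,.060),vel=.08,guard=8))
print("down",r.move_l(rk(-.040,.050),vel=.03,guard=4),fw(),np.round(telemetry.current_ee_pos(),4),T())
gripper_to(.080)
r.move_l(rk(-.042,.15),vel=.25)
r.move_l(rk(-.11,.25),vel=.35)
gripper_to(.040,20)
r.movej(inverse_kinematics(rk(-.14,.20),ori(RY,1.0,-1))); print(T())
snap("wrist","pp2")
```

```text
slide False
down True [-0.  -0.6  1.3] [0.5509 0.0317 0.0517] 41.84
47.23
```

View pics/pp2.png

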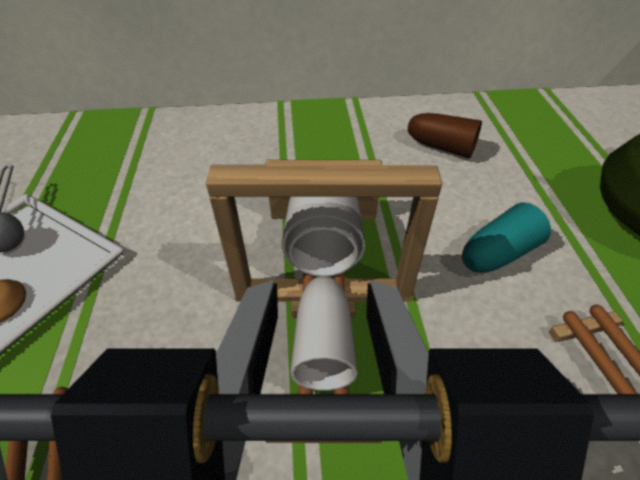

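The small cup is on the dowels, mouth at (325,370), in line with the mid's mouth (323,248). Now I'll push it home.

Run:
```python
from h import *
r.movej(inverse_kinematics(cp(-.103,.046),ori(RY,TH,-1))); print(fw(),T())
g=r.move_l(cp(-.03,.046),vel=.07,guard=8); print(g,fw(),T())
if not g: g=r.move_l(cp(.004,.048),vel=.05,guard=8); print(g,fw(),T())
if not g: g=r.move_l(cp(.030,.048),vel=.02,guard=8)
p=np.array(telemetry.current_ee_pos()); d=p[:2]-RO; print(g,"corner rack x",d@[np.cos(RY),np.sin(RY)]+OX,fw(),T())
snap("wrist","push5")
```

```text
[0.1 0.7 0.7] 47.91
False [ 0.1  0.4 -0.2] 49.1
False [ 0.3 -0.5 -0.3] 49.93
True corner rack x 0.017863095336776547 [-1.4  1.5  1. ] 50.75
```

View pics/push5.png

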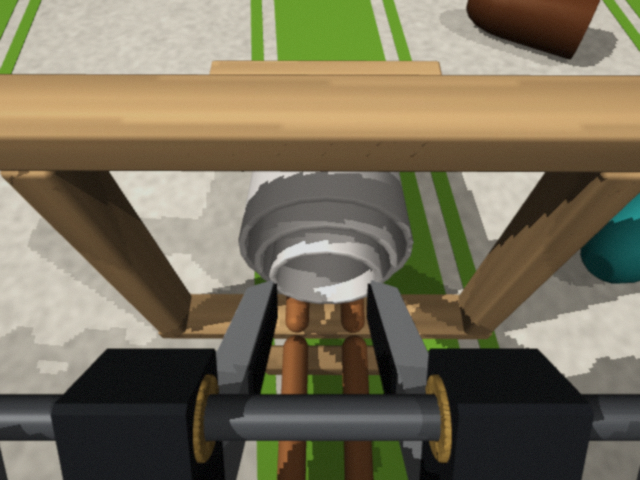

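Run:
```python
from h import *
g=r.move_l(cp(.031,.048),vel=.015,guard=15)
p=np.array(telemetry.current_ee_pos()); d=p[:2]-RO; print(g,"corner rack x",d@[np.cos(RY),np.sin(RY)]+OX,fw(),T())
r.move_l(cp(-.03,.050),vel=.1)
snap("wrist","fin_w"); 
r.move_l(cp(-.095,.055),vel=.25)
snap("scene","fin_s"); marks("scene",["cup_large","cup_large_rim","rack_stop","teapot","plate","succulent"]); print(T())
a=[cv2.resize(cv2.imread(f"pics/fin_w.png")[60:360,120:520],(400,300)), cv2.resize(cv2.imread("pics/fin_s.png")[190:325,290:470],(400,300))]
cv2.imwrite("pics/fin.png",np.hstack(a))
```

```text
True corner rack x 0.018176750419091017 [-0.6  0.7  0.6] 51.27
scene cup_large [([0.708, 0.0172, 0.053], 0.63)]
scene cup_large_rim [([0.6205, 0.0265, 0.0544], 0.69)]
scene rack_stop [([0.6185, 0.0256, 0.0531], 0.42)]
scene teapot [([0.673, -0.3687, -0.0003], 0.64)]
scene plate [([0.6561, 0.3412, 0.0004], 0.91)]
scene succulent [([0.4954, -0.4064, -0.0029], 0.59)]
52.71
```

View pics/fin.png

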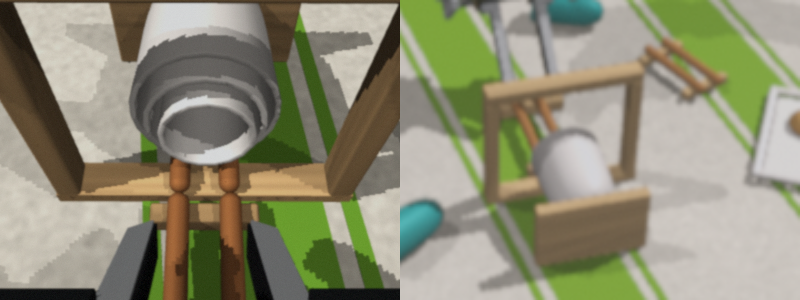

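Run:
```python
from h import *
print(fw(),T()); r.hold(.3); r.sign_off(); print(T())
```

```text
[-0.3 -0.7 -0.6] 52.71
the job is handed in; nothing more can be done
the job is handed in; nothing more can be done
```

I nested the three tumblers and handed the job in at about 53 s of the 72 s allowed. No verdict was reported, so what follows rests on my own checks.

- **Moves:** I set the middle tumbler on the near dowels and pushed it under the bridge into the largest with both fingertips on its rim. I then did the same with the smallest. The pushes were slow and stopped at a force change of 8 to 15 N.
- **First grasp slipped:** On my first lift of the middle tumbler its bottom drooped in the grip. I set it back on its rest, gripped it nearer its centre of mass with more force, and the second lift held level.
- **Fit:** Both tumblers stopped firmly: the middle one's mouth at rack x of about 23 mm and the smallest's at about 18 mm. That matches the expected 5 mm step between them (24 and 19 mm expected). The last close picture shows the three rims stepped evenly.
- **End board:** The networks put the largest's underside at rack x of about 117–118 mm, which is within their 4 mm error of touching the board. I had no finer check, and the 4 mm tolerance for this is no larger than that error.
- **Bystanders:** The teapot, plate and plant read within about 7 mm of where they started, which is close to measurement noise.
- **Failed check:** The last reading of the end board's position came back on the wrong spot, near the tumbler's mouth. I discarded it and used the rack position I had measured earlier.

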